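# Close a membrane test cell crosswise

## Robot

A 7-joint arm with a two-finger parallel gripper is mounted at the origin on a cart in front of the work surface, level with it; the furniture and walls round the work are solid. World frame = base frame: x ahead of the robot, y to its left, z up, the work surface at z = 0. Lengths are in m, angles in rad, forces in N, time in s.
With the tool pointing down it reaches from about 0.375 to 0.925 m from the base axis. Payload 3.1 kg.
Tool frame: the origin (TCP) lies at the very end of the fingers, on their centre line; the grasp point (between the pads) lies 19 mm behind it; z points along the fingers, y is the direction in which the jaws open and shut (so a half turn about z gives the same grasp; the last joint's range is limited). The gripper opens to 85 mm and grips with 20 to 120 N. Pads are 22 mm wide; open, the fingers measure 114 mm over their backs; the gripper's body (76 mm by 85 mm) begins 54 mm behind the grasp point. The pads swing forward as they close: fully open they stand 13 mm farther back than shut.
Start: joints at [-1.344, 0.383, 0.044, 1.598, -0.018, 1.161, -0.05], TCP at [0.207, 0.616, 0.231] pointing down, gripper open.
Joint ranges: [-2.61, 2.61], [-0.41, 2.15], [-1.48, 1.57], [0, 2.5], [-1.57, 4.71], [0.05, 1.97], [-2.85, 2.85]. Speed limits (rad/s): [2.79, 2.79, 3.14, 3.14, 3.14, 3.14, 3.14].

## Interface

Orientations are given as a 3x3 rotation matrix whose columns are the frame's x, y, z axes.
In Python, from cell import r gives the robot as it stands. The module is installed in compiled form; this text tells all that it offers.
- The arm moves only by the shell command python3 -m pendant 'ROWS' [OPENING] [FORCE]. ROWS is JSON, a list of rows, each a list of 2 entries, a list of its own where there are three numbers: the shift along the tool's x, y, z in m, then the turn, a rotation vector about the tool's x, y, z in rad. In form: [[[tx, ty, tz], [rx, ry, rz]], ...]. A call has 1 to 12 rows; each row is the pose to reach, as a shift and turn from the pose commanded when the call began, along the tool's axes at that moment; what a row does not reach only later rows make up. A row lasts 1/10 s, in which the tool goes at most 50 mm and 8.59 degrees, less where a joint would pass 70% of its speed; a pose out of reach is approached as far as the arm can. A call with a gripper value outside its range is refused whole. OPENING is the closure, from -1 (fully open) to 1 (shut), set as the call begins (- or left out, the last holds). The fingers move at their own pace and stop on an object; FORCE is the grip in N (left out, the last holds). Time passes only in rows, so rows that repeat a pose let the fingers close. It gives the time, the measured TCP pose, the force and the opening at its end, in the units of the state.
- r.read_state(): the state, without advancing time (a new reading comes with each control period).
- r.read_camera(name): name is "scene" or "top" or "wrist"; returns a dict with "color" (420x560x3 uint8, red, green, blue), "fovy" (degrees; the focal length in pixels is half the picture's height over the tangent of half this angle, whatever the lens; pixels are square), "cx", "cy" (the principal point, pixels), "dist" ([k1, k2, p1, p2, k3] as OpenCV has them; the pictures are not rectified), "R" (3x3) and "t" (3): a world point X has camera coordinates R X + t; the wrist camera has in their place "mount" (4x4, takes a point from camera to tool coordinates, whose origin is the TCP and whose axes are the flange's). Camera axes: x right, y down, z forward; pixel columns grow to the right and rows downward; lengths in m; the calibration is good to about 2 mm. A picture is of the moment at which its call begins: read the wrist's pose just before it. There is no depth.
- r.close_job(): hands the job in, once; it reports no verdict.
Trained networks look in a picture, given as the dict that the camera call returned (one of the last four; its "shot" number tells which), for a name from the list of things; names that differ only in an ending like _2 or _b are one class to them, and where a whole thing is asked for, a point or a joint stands for the part that bears it (a point fixed in the world has none). Each returns a list of dicts, best first, with "conf" (0 to 1); they miss things now and then, are a little off and sometimes report something else, mostly with a low value. They report only what shows in the picture. A call takes as long as a camera call.
- r.boxes_of(label, picture): "point" ([row, column] in pixels, amid what is visible of it).
- r.mark_of(label, picture): "point" ([row, column] in pixels: a listed point, or the origin of a listed thing).
The state is a dict: "time": time; "q": joint angles; "qd": joint speeds; "tau": joint torques, N m; "tcp_pos": TCP position; "tcp_rot": TCP orientation; "wrist_force": force on the tool from outside, world axes, zero at the start; "torque": the same for the moment, N m; "opening": finger opening in m.
Only numpy, scipy, OpenCV 4.12 (cv2) and the standard library are available. Lean on these libraries where they do the work, as an engineer would, in place of code of your own. Each camera call takes 0.05 s, during which the arm holds its last target. There are 200 camera calls.

## Task

Close the membrane test cell: draw its cover plate out from under the low shelf by the upright lip until the handle is well clear of the shelf, let it down flat on the bench and let go, then take it by the bridge handle and set it flat between the low guides of the cell, the lip at either end. Then tighten the four T-handled clamps clockwise (about a sixth of a turn in all) in crisscross order in two passes: first one diagonal pair half way, then the other pair half way, then again one diagonal pair fully home against the stop and last the other pair. Leave the flask, the large beaker and the marker pen where they are.

Things in the scene. Friction and masses are not known exactly. Their poses are not given: they have to be found in the camera images.
- cell: membrane test cell, dark steel block 164 x 154 mm (x, y), fixed. Origin: centre of its underside, on the bench. Seat for the cover 26 mm up; low guides rise 8 mm over the seat and leave 128 mm in x and 118 mm in y (4 mm play each side), with a 40 mm gap at both x ends for the cover's tab. Four clamps at x +-66 mm (- near, + far), y +-62 mm (+ left). Hose stubs reach y +-97 mm.
- cell_seat (a point): centre of the seat, 26 mm over the bench; axes as the cell's. The cover's origin comes here when it is seated.
- cover: loose aluminium cover plate, 120 x 110 x 10 mm (x, y, z), corners cut off at 45 degrees (26 mm), mass 0.3 to 0.6 kg. Origin: centre of its underside. A tab 24 mm wide runs out at -x to -114 mm and bears an upright lip. It starts flat on the bench under the low shelf, only tab and lip sticking out. A plug 18 mm wide, 6 mm high stands on it at x +38 mm.
- cover_lip (a point): middle of the upright lip of the cover: 8 mm thick (cover x), 24 mm wide (cover y), standing from 10 to 40 mm over the plate's underside; this point is 110 mm from the cover's origin along its -x and 30 mm above its underside. Pinch it across its thickness from above.
- cover_handle (a point): middle of the cover's bridge handle: steel bar 12 x 76 x 18 mm (cover x, y, z), long along cover y, over the cover's centre, 42 mm above its underside; posts at y +-30 mm. The cover balances here. Pinch it across its 12 mm width (cover x).
- shelf: low aluminium shelf, fixed, 210 mm wide (y), open in front; board 78 to 84 mm over the bench, front edge at x +100 mm, back at +270; side walls at y +-100. Bottles up to 220 mm over the bench on its rear half. Origin: on the bench 100 mm before the front edge; x points into the shelf. The cover starts with its origin at x +115 to +135 mm here and is clear below x +45 mm.
- clamp_near_left (a joint): angle of the near left clamp (at x -66, y +62 mm in the cell frame). 0 loose: dog and T-bar 63 degrees off the line to the cell's centre, dog clear of the cover; grows clockwise seen from above to a hard stop at 1.1, dog pointing to the centre over the cover: fully tight. 0.55 is half way. Starts 0 to 0.1; friction (0.12 N m, more near the end) holds it where it is left.
- clamp_near_left_grip (a point): middle of the near left clamp's T-bar, on the turning axis. Black bar 62 x 12 x 16 mm (long, wide, high), long along this point's x; pinch its 12 mm width (y) from above. 74 mm over the bench when loose, sinks 4 mm on tightening. Below it an 18 mm hub and, 26 to 34 mm below this point, a steel dog 16 mm wide reaching 38 mm along +x, 12 mm along -x.
- clamp_near_right (a joint): angle of the near right clamp (at x -66, y -62 mm in the cell frame). 0 loose: dog and T-bar 63 degrees off the line to the cell's centre, dog clear of the cover; grows clockwise seen from above to a hard stop at 1.1, dog pointing to the centre over the cover: fully tight. 0.55 is half way. Starts 0 to 0.1; friction (0.12 N m, more near the end) holds it where it is left.
- clamp_near_right_grip (a point): middle of the near right clamp's T-bar, on the turning axis. Black bar 62 x 12 x 16 mm (long, wide, high), long along this point's x; pinch its 12 mm width (y) from above. 74 mm over the bench when loose, sinks 4 mm on tightening. Below it an 18 mm hub and, 26 to 34 mm below this point, a steel dog 16 mm wide reaching 38 mm along +x, 12 mm along -x.
- clamp_far_left (a joint): angle of the far left clamp (at x +66, y +62 mm in the cell frame). 0 loose: dog and T-bar 63 degrees off the line to the cell's centre, dog clear of the cover; grows clockwise seen from above to a hard stop at 1.1, dog pointing to the centre over the cover: fully tight. 0.55 is half way. Starts 0 to 0.1; friction (0.12 N m, more near the end) holds it where it is left.
- clamp_far_left_grip (a point): middle of the far left clamp's T-bar, on the turning axis. Black bar 62 x 12 x 16 mm (long, wide, high), long along this point's x; pinch its 12 mm width (y) from above. 74 mm over the bench when loose, sinks 4 mm on tightening. Below it an 18 mm hub and, 26 to 34 mm below this point, a steel dog 16 mm wide reaching 38 mm along +x, 12 mm along -x.
- clamp_far_right (a joint): angle of the far right clamp (at x +66, y -62 mm in the cell frame). 0 loose: dog and T-bar 63 degrees off the line to the cell's centre, dog clear of the cover; grows clockwise seen from above to a hard stop at 1.1, dog pointing to the centre over the cover: fully tight. 0.55 is half way. Starts 0 to 0.1; friction (0.12 N m, more near the end) holds it where it is left.
- clamp_far_right_grip (a point): middle of the far right clamp's T-bar, on the turning axis. Black bar 62 x 12 x 16 mm (long, wide, high), long along this point's x; pinch its 12 mm width (y) from above. 74 mm over the bench when loose, sinks 4 mm on tightening. Below it an 18 mm hub and, 26 to 34 mm below this point, a steel dog 16 mm wide reaching 38 mm along +x, 12 mm along -x.
- flask_amber: conical glass flask, 66 mm wide, 105 mm high, a bystander to be left alone; origin at the centre of its foot
- beaker_250: large glass beaker, 75 mm wide, 93 mm high, a bystander to be left alone; origin at the centre of its foot
- pen: marker pen lying on the bench, 135 mm long, 17 mm thick, a bystander to be left alone; origin under its middle

How it is judged:
By the outcome, as a careful person would: the job done as asked, in the order asked, and still so for the second after the job is handed in, with the robot touching nothing.
It also fails if it takes over 72 s, if anything falls off the work surface, if the arm or the gripper's body presses on something with over 40 N, if the wrist force passes 120 N, or if a joint passes its speed limit or range.

## Working session

There is one attempt and no reset: what is moved stays moved. The work goes in short steps, Python scripts to look and compute and a shell command to move; the robot and the scene stay as the last step left them, time stands still between calls to the robot, and variables do not carry over. Pictures are saved under pics/ and viewed, about 8 in all and at most 12, crops included, and the job is handed in when it is done.

```bash
mkdir -p pics; cat > h.py <<'E'
import numpy as np, cv2
from cell import r
def K(p):
    f=p["color"].shape[0]/2/np.tan(np.radians(p["fovy"])/2)
    return np.array([[f,0,p["cx"]],[0,f,p["cy"]],[0,0,1.]])
def shot(name):
    s=r.read_state(); p=r.read_camera(name)
    if name=="wrist":
        T=np.eye(4); T[:3,:3]=s["tcp_rot"]; T[:3,3]=s["tcp_pos"]
        M=np.linalg.inv(T@np.array(p["mount"])); p["R"]=M[:3,:3]; p["t"]=M[:3,3]
    return p
def ray(p,pt):
    u=cv2.undistortPoints(np.array([[[pt[1],pt[0]]]],float),K(p),np.array(p["dist"],float))[0,0]
    R=np.array(p["R"]);t=np.array(p["t"])
    return -R.T@t, R.T@np.array([u[0],u[1],1])
def onz(p,pt,z):
    o,d=ray(p,pt); return o+d*(z-o[2])/d[2]
def proj(p,X):
    R=np.array(p["R"]); a=cv2.projectPoints(np.array(X,float).reshape(-1,1,3),cv2.Rodrigues(R)[0],np.array(p["t"],float),K(p),np.array(p["dist"],float))[0]
    return a[:,0,:]
def save(p,n): cv2.imwrite("pics/"+n,p["color"][:,:,::-1])
Z=dict(cell=0,cell_seat=.026,cover=0,cover_lip=.03,cover_handle=.042,shelf=0,flask_amber=0,beaker_250=0,pen=0,clamp_near_left_grip=.074,clamp_near_right_grip=.074,clamp_far_left_grip=.074,clamp_far_right_grip=.074)
def find(p,names,f=None):
    for n in names:
        for m in r.mark_of(n,p)[:2]: print(p["shot"],n,round(m["conf"],2),np.round(m["point"],1),np.round(onz(p,m["point"],Z[n]),4))
E
python3 - <<'E'
from h import *
for c in ["top","scene"]:
    p=shot(c); save(p,c+"0.png"); find(p,Z); print(p["R"],p["t"])
s=r.read_state(); print(s["time"],s["tcp_pos"],s["tcp_rot"],s["wrist_force"])
E
```

```text
1 cell 0.97 [199.1 254.6] [0.5449 0.1107 0.    ]
1 cell_seat 0.95 [199.1 252.6] [0.542  0.1143 0.026 ]
1 cover 0.71 [157.5 340.3] [ 0.6601 -0.1294  0.    ]
1 cover 0.31 [225.  233.1] [0.473  0.1706 0.    ]
1 cover_lip 0.69 [197.  351.4] [ 0.5451 -0.1544  0.03  ]
1 cover_handle 0.6 [154.6 346. ] [ 0.6595 -0.1405  0.042 ]
1 flask_amber 0.93 [257.4 417.2] [ 0.3815 -0.3332  0.    ]
1 flask_amber 0.52 [198.4 251.7] [0.547  0.1188 0.    ]
1 beaker_250 0.63 [229.2 158.4] [0.4626 0.3793 0.    ]
1 pen 0.76 [257.5 296.3] [ 0.3824 -0.0041  0.    ]
1 clamp_near_left_grip 0.68 [226.3 233.2] [0.465  0.1615 0.074 ]
1 clamp_near_left_grip 0.62 [198.6 251.8] [0.5378 0.1126 0.074 ]
1 clamp_near_right_grip 0.7 [217.7 275.6] [0.4869 0.0501 0.074 ]
1 clamp_near_right_grip 0.48 [195.1 351.4] [ 0.5449 -0.149   0.074 ]
1 clamp_far_left_grip 0.75 [177.1 219.6] [0.5959 0.1983 0.074 ]
1 clamp_far_right_grip 0.66 [166.4 266.3] [0.6234 0.0741 0.074 ]
[[-0.0042277  -0.99949014 -0.03164771]
 [-0.99523027  0.00728997 -0.09728091]
 [ 0.09746202  0.03108549 -0.99475366]] [0.05497362 0.51880123 1.30269768]
2 cell 0.66
[... 402 characters left out ...]
821 -0.3325  0.    ]
2 beaker_250 0.77 [173.1 225.9] [0.4467 0.3792 0.    ]
2 pen 0.51 [252.7 253.6] [0.3852 0.0016 0.    ]
2 clamp_near_left_grip 0.42 [197.5 252.7] [0.462  0.1567 0.074 ]
2 clamp_far_left_grip 0.53 [177.7 282.5] [0.5926 0.1888 0.074 ]
2 clamp_far_right_grip 0.4 [195.3 306.4] [0.6248 0.077  0.074 ]
[[ 0.87960108 -0.4754567  -0.01558393]
 [-0.37991389 -0.6823758  -0.62452279]
 [ 0.28629945  0.55525147 -0.78085109]] [-0.45203361  0.27674928  1.20912039]
1.4 [0.20741072 0.61602235 0.23126847] [[-9.47729678e-01  3.19074376e-01 -1.13901670e-05]
 [ 3.19074376e-01  9.47729678e-01 -2.18956127e-05]
 [ 3.80847033e-06 -2.43854324e-05 -1.00000000e+00]] [0.12570711 0.54086394 0.27603866]
```

```bash
python3 -c "
import cv2,numpy as np
a=cv2.imread('pics/top0.png')[110:330,110:470];b=cv2.imread('pics/scene0.png')[120:370,180:480]
a=cv2.resize(a,None,fx=2.2,fy=2.2);cv2.imwrite('pics/a.png',a);cv2.imwrite('pics/b.png',cv2.resize(b,None,fx=2.4,fy=2.4))"
```

```text
(no output)
```

View pics/a.png

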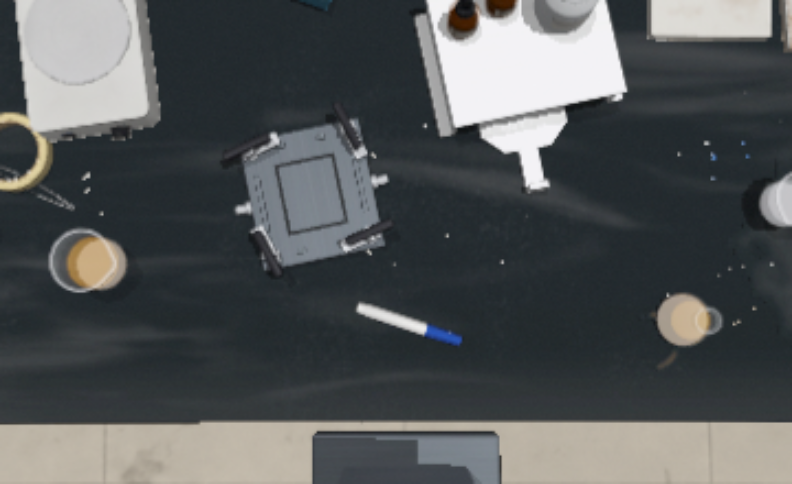

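View pics/b.png

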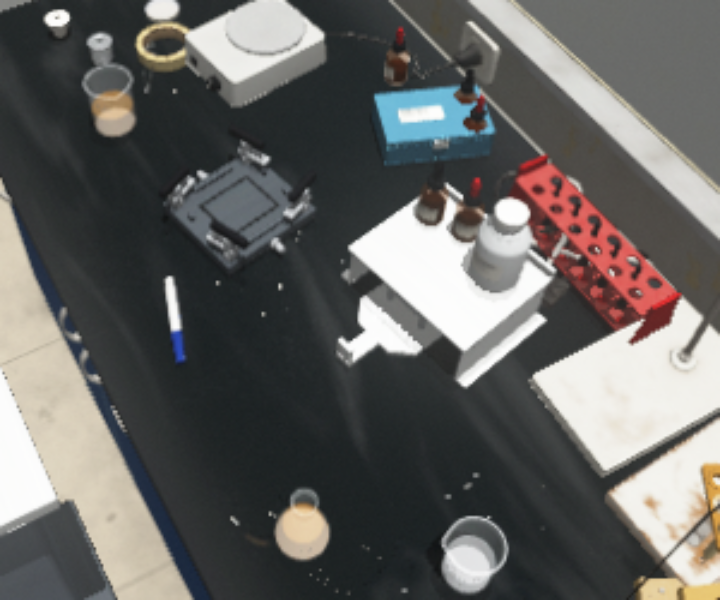

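```bash
cat >> h.py <<'E'
def go(x,y,z,yaw=None,half=True):
    "shift+rz in tool axes to bring TCP to xyz with the tool y axis at yaw (mod pi), tool down"
    s=r.read_state(); R=np.array(s["tcp_rot"]); d=R.T@(np.array([x,y,z])-s["tcp_pos"])
    rv=np.zeros(3)
    if yaw is not None:
        a=np.arctan2(R[1,1],R[0,1]); e=(yaw-a+np.pi/2)%np.pi-np.pi/2; a=a+e
        T=np.array([[-np.sin(a),np.cos(a),0],[np.cos(a),np.sin(a),0],[0,0,-1]])
        if np.linalg.det(T)<0: T[:,0]*=-1
        rv=cv2.Rodrigues(R.T@T)[0].ravel()
    print("go",np.round(d,4).tolist(),np.round(rv,3).tolist(),"q7",round(s["q"][6],2),"t",s["time"])
E
python3 - <<'E'
from h import *
go(.50,-.17,.22,.23)
E
```

```text
go [-0.5281, -0.6516, 0.0113] [-0.0, 0.0, 1.016] q7 -0.05 t 1.4
```

```bash
R='[[-0.528,-0.652,0.011],[0,0,1.016]]'; python3 -m pendant '[[[-0.528,-0.652,0.011],[0,0,1.016]],[[-0.528,-0.652,0.011],[0,0,1.016]],[[-0.528,-0.652,0.011],[0,0,1.016]],[[-0.528,-0.652,0.011],[0,0,1.016]],[[-0.528,-0.652,0.011],[0,0,1.016]],[[-0.528,-0.652,0.011],[0,0,1.016]],[[-0.528,-0.652,0.011],[0,0,1.016]],[[-0.528,-0.652,0.011],[0,0,1.016]],[[-0.528,-0.652,0.011],[0,0,1.016]],[[-0.528,-0.652,0.011],[0,0,1.016]],[[-0.528,-0.652,0.011],[0,0,1.016]],[[-0.528,-0.652,0.011],[0,0,1.016]]]' -1 40
python3 -c "
from h import *
go(.50,-.17,.22,.23)"
```

```text
time: 2.6
tcp_pos: [0.417, 0.0518, 0.2239]
tcp_rot: [[-0.228, 0.974, 0.001], [0.974, 0.228, 0.002], [0.001, 0.002, -1.0]]
wrist_force: [0.7, 0.0, -0.2]
opening: 0.0851
go [-0.2349, 0.0302, 0.0036] [0.002, -0.001, 0.0] q7 -0.05 t 2.6
```

```bash
python3 -m pendant '[[[-0.235,0.03,0.004],[0,0,0]],[[-0.235,0.03,0.004],[0,0,0]],[[-0.235,0.03,0.004],[0,0,0]],[[-0.235,0.03,0.004],[0,0,0]],[[-0.235,0.03,0.004],[0,0,0]],[[-0.235,0.03,0.004],[0,0,0]],[[-0.235,0.03,0.004],[0,0,0]]]'
python3 -c "
from h import *
p=shot('wrist'); save(p,'w1.png'); find(p,['cover_lip','cover','cover_handle','shelf']); print(p['mount'])
p=shot('wrist'); find(p,['cover_lip'])
go(.50,-.17,.22,.23)"
```

```text
time: 3.3
tcp_pos: [0.499, -0.1693, 0.2193]
tcp_rot: [[-0.225, 0.974, -0.001], [0.974, 0.225, -0.001], [-0.0, -0.001, -1.0]]
wrist_force: [-0.5, 0.6, -0.1]
opening: 0.0857
3 cover_lip 0.64 [198.4 326.8] [ 0.5508 -0.163   0.03  ]
3 cover 0.55 [197.9 408.7] [ 0.6568 -0.1443  0.    ]
3 cover_handle 0.77 [205.3 422.8] [ 0.6552 -0.1441  0.042 ]
[[-5.59037587e-04 -9.66115448e-01 -2.58109720e-01  6.62009388e-02]
 [ 9.99999807e-01 -4.70234879e-04 -4.05782077e-04 -2.37547026e-05]
 [ 2.70660140e-04 -2.58109898e-01  9.66115525e-01 -1.42140721e-01]
 [ 0.00000000e+00  0.00000000e+00  0.00000000e+00  1.00000000e+00]]
4 cover_lip 0.65 [199.2 323.7] [ 0.5478 -0.161   0.03  ]
go [-0.0033, -0.0001, -0.0006] [0.001, -0.001, 0.002] q7 0.67 t 3.65
```

View pics/w1.png

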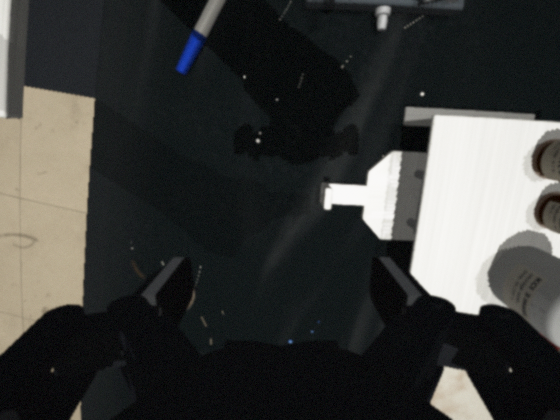

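```bash
python3 - <<'E'
from h import *
p=shot('wrist'); g=p["color"].min(2).astype(int)
for n,c0 in (("tab",range(337,362,4)),):
    for c in c0:
        rows=[i for i in range(165,230) if g[i,c]>150]
        a,b=onz(p,(rows[0]-.5,c),.010),onz(p,(rows[-1]+.5,c),.010); print(c,rows[0],rows[-1],np.round(a[:2],4),np.round(b[:2],4))
e=[]
for i in range(130,260,10):
    c=[c for c in range(395,460) if g[i,c-3:c].mean()<190 and g[i,c+1:c+5].mean()>215]
    if c: e.append(onz(p,(i,c[-1]),.084)[:2])
e=np.array(e); print(e); v=np.polyfit(e[:,1],e[:,0],1); print("shelf yaw",-np.arctan(v[0]))
for c in range(318,336): print(c,g[186:206:4,c])
E
```

```text
337 187 206 [ 0.5633 -0.1466] [ 0.5701 -0.1702]
341 187 206 [ 0.568  -0.1454] [ 0.5748 -0.1691]
345 187 206 [ 0.5726 -0.1443] [ 0.5796 -0.168 ]
349 187 206 [ 0.5773 -0.1432] [ 0.5844 -0.1669]
353 188 207 [ 0.5824 -0.1433] [ 0.5895 -0.1669]
357 188 207 [ 0.587  -0.1421] [ 0.5943 -0.1658]
361 188 207 [ 0.5917 -0.141 ] [ 0.5991 -0.1647]
[[ 0.61819364 -0.06638131]
 [ 0.61943821 -0.07528935]
 [ 0.62164012 -0.0840865 ]
 [ 0.62296011 -0.09323722]
 [ 0.62525428 -0.10228997]
 [ 0.62665507 -0.11170941]
 [ 0.62904823 -0.12104448]
 [ 0.63053596 -0.13076063]
 [ 0.63303572 -0.14040698]
 [ 0.63461743 -0.15045027]
 [ 0.63723241 -0.16043951]
 [ 0.63891609 -0.17084329]
 [ 0.64064945 -0.1814411 ]]
shelf yaw 0.19783724191994373
318 [42 35 41 48 58]
319 [51 56 63 68 76]
320 [69 75 80 73 82]
321 [87 82 91 77 82]
322 [ 93  82  85  87 107]
323 [ 79  81 117 141 174]
324 [ 80 104 187 203 229]
325 [ 79 131 233 239 245]
326 [ 83 148 246 247 248]
327 [109 151 247 247 248]
328 [149 157 247 246 245]
329 [176 182 246 244 241]
330 [175 219 242 238 238]
331 [172 240 243 241 243]
332 [164 247 247 247 247]
333 [160 248 247 248 248]
334 [157 248 248 248 248]
335 [156 248 249 248 248]
```

```bash
python3 -c "
from h import *
go(.550,-.162,.014,.20)"
```

```text
go [-0.0069, 0.0504, 0.2055] [0.001, -0.001, 0.032] q7 0.67 t 3.7
```

```bash
python3 -m pendant '[[[-0.007,0.05,0.04],[0,0,0.032]],[[-0.007,0.05,0.09],[0,0,0.032]],[[-0.007,0.05,0.14],[0,0,0.032]],[[-0.007,0.05,0.18],[0,0,0.032]],[[-0.007,0.05,0.2055],[0,0,0.032]],[[-0.007,0.05,0.2055],[0,0,0.032]],[[-0.007,0.05,0.2055],[0,0,0.032]]]' && python3 -m pendant '[[[0,0,0],[0,0,0]],[[0,0,0],[0,0,0]],[[0,0,0],[0,0,0]],[[0,0,0],[0,0,0]],[[0,0,0],[0,0,0]],[[0,0,0],[0,0,0]],[[0,0,0],[0,0,0]],[[0,0,0],[0,0,0]]]' 1 60; python3 -c "
from h import *
p=shot('wrist');save(p,'w2.png')"
```

```text
time: 4.4
tcp_pos: [0.5499, -0.1637, 0.0143]
tcp_rot: [[-0.197, 0.98, 0.0], [0.98, 0.197, -0.0], [-0.0, 0.0, -1.0]]
wrist_force: [1.0, -0.3, 0.3]
opening: 0.0856
time: 5.2
tcp_pos: [0.5503, -0.1642, 0.0146]
tcp_rot: [[-0.196, 0.981, 0.002], [0.981, 0.196, -0.001], [-0.001, 0.001, -1.0]]
wrist_force: [0.8, -0.5, 4.7]
opening: 0.007
```

View pics/w2.png

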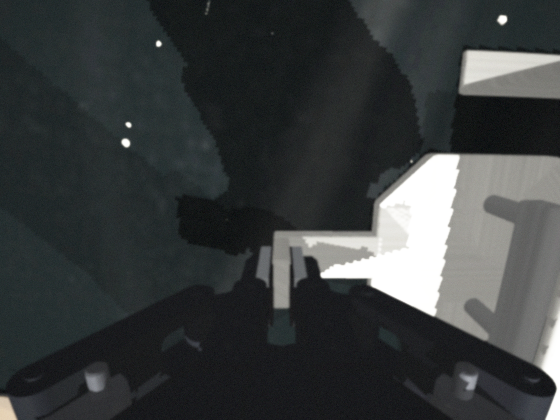

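```bash
python3 -m pendant '[[[0,-0.006,-0.001],[0,0,0]],[[0,-0.016,-0.001],[0,0,0]],[[0,-0.027,-0.001],[0,0,0]],[[0,-0.038,-0.001],[0,0,0]],[[0,-0.049,-0.001],[0,0,0]],[[0,-0.06,-0.001],[0,0,0]],[[0,-0.071,-0.001],[0,0,0]],[[0,-0.082,-0.001],[0,0,0]],[[0,-0.093,-0.001],[0,0,0]],[[0,-0.104,-0.001],[0,0,0]],[[0,-0.115,-0.001],[0,0,0]],[[0,-0.12,-0.001],[0,0,0]]]'  && python3 -m pendant '[[[0,0,0],[0,0,0]],[[0,0,0.001],[0,0,0]],[[0,0,0.001],[0,0,0]]]'
python3 -c "
from h import *
go(.4326,-.1875,.014,.2);save(shot('scene'),'s2.png')"
```

```text
time: 6.45
tcp_pos: [0.4301, -0.1876, 0.0148]
tcp_rot: [[-0.196, 0.981, -0.001], [0.981, 0.196, 0.0], [0.001, -0.001, -1.0]]
wrist_force: [2.6, 0.8, -1.9]
opening: 0.0069
time: 6.75
tcp_pos: [0.4296, -0.1875, 0.0145]
tcp_rot: [[-0.196, 0.981, -0.004], [0.981, 0.196, 0.003], [0.003, -0.004, -1.0]]
wrist_force: [-6.5, 1.2, 13.2]
opening: 0.0067
go [-0.0006, 0.0029, 0.0005] [-0.004, -0.003, -0.003] q7 1.0 t 6.75
```

```bash
python3 -m pendant '[[[0,0,0],[0,0,0]],[[0,0,0],[0,0,0]],[[0,0,0],[0,0,0]],[[0,0,0],[0,0,0]],[[0,0,0],[0,0,0]],[[0,0,-0.03],[0,0,0]],[[0,0,-0.08],[0,0,0]],[[0,0.05,-0.13],[0,0,0]],[[0,0.09,-0.15],[0,0,0]],[[0,0.11,-0.15],[0,0,0]],[[0,0.11,-0.15],[0,0,0]]]' -1
python3 -c "
from h import *
p=shot('wrist');save(p,'w3.png');find(p,['cover_lip','cover_handle'])
p=shot('wrist');find(p,['cover_lip','cover_handle'])
go(.5374,-.1658,.15,.2)"
```

```text
time: 7.9
tcp_pos: [0.5468, -0.1631, 0.1664]
tcp_rot: [[-0.204, 0.979, 0.008], [0.979, 0.204, -0.002], [-0.003, 0.008, -1.0]]
wrist_force: [0.3, 0.1, 0.1]
opening: 0.0851
8 cover_lip 0.56 [203.3 158.1] [ 0.4312 -0.186   0.03  ]
8 cover_handle 0.56 [205.2 268.4] [ 0.5358 -0.1635  0.042 ]
9 cover_lip 0.63 [204.6 164.9] [ 0.4287 -0.187   0.03  ]
9 cover_handle 0.66 [205.  279.9] [ 0.5363 -0.163   0.042 ]
go [0.0005, -0.0001, 0.0129] [-0.002, -0.001, -0.004] q7 0.74 t 8.2
```

View pics/w3.png

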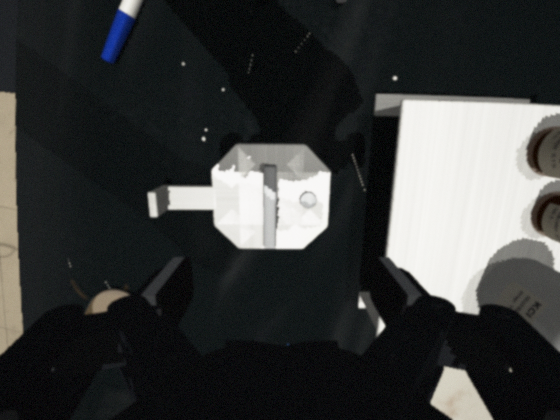

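```bash
python3 -m pendant '[[[0,0,0.04],[0,0,0]],[[0.001,0,0.085],[0,0,0]],[[0.001,0,0.12],[0,0,0]],[[0.001,0,0.139],[0,0,0]],[[0.001,0,0.139],[0,0,0]],[[0.001,0,0.139],[0,0,0]]]' && python3 -m pendant '[[[0,0,0],[0,0,0]],[[0,0,0],[0,0,0]],[[0,0,0],[0,0,0]],[[0,0,0],[0,0,0]],[[0,0,0],[0,0,0]],[[0,0,0],[0,0,0]],[[0,0,0],[0,0,0]],[[0,0,0],[0,0,0]]]' 1 80
python3 -c "
from h import *
p=shot('wrist');save(p,'w4.png')
go(.5365,-.164,.024,.2)"
```

```text
time: 8.8
tcp_pos: [0.5387, -0.1654, 0.025]
tcp_rot: [[-0.195, 0.981, -0.001], [0.981, 0.195, -0.0], [-0.0, -0.001, -1.0]]
wrist_force: [1.1, -0.3, 0.5]
opening: 0.0853
time: 9.6
tcp_pos: [0.5391, -0.1649, 0.0254]
tcp_rot: [[-0.197, 0.98, -0.001], [0.98, 0.197, 0.001], [0.001, -0.001, -1.0]]
wrist_force: [-3.0, 0.4, 5.6]
opening: 0.0107
go [0.0014, -0.0024, 0.0014] [-0.001, -0.001, -0.002] q7 0.89 t 9.65
```

```bash
python3 -m pendant '[[[0,0,-0.01],[0,0,0]],[[0,0,-0.04],[0,0,0]],[[0,0,-0.09],[0,0,0]],[[0,0,-0.14],[0,0,0]],[[0,0,-0.19],[0,0,0]],[[0.04,0,-0.2],[0,0,0]],[[0.08,0.01,-0.2],[0,0,0]],[[0.12,0.02,-0.2],[0,0,0]],[[0.15,0.03,-0.2],[0,0,0]],[[0.15,0.03,-0.2],[0,0,0]],[[0.15,0.03,-0.2],[0,0,0]]]'
python3 -c "
from h import *
p=shot('wrist');save(p,'w5.png');find(p,['cell_seat']+[n for n in Z if 'grip' in n])
p=shot('top');save(p,'t5.png');find(p,['cell_seat']+[n for n in Z if 'grip' in n])
go(.5365,-.164,.024,.2)"
```

```text
time: 10.75
tcp_pos: [0.5382, -0.0101, 0.2238]
tcp_rot: [[-0.2, 0.98, -0.003], [0.98, 0.2, -0.0], [0.0, -0.003, -1.0]]
wrist_force: [0.4, -0.8, -4.8]
opening: 0.0105
11 cell_seat 0.69 [ 77.9 313.5] [0.5466 0.1181 0.026 ]
11 clamp_near_right_grip 0.55 [136.6 245.6] [0.4919 0.0451 0.074 ]
11 clamp_far_right_grip 0.83 [133.4 382. ] [0.6188 0.0744 0.074 ]
12 cell_seat 0.96 [197.8 252.8] [0.5455 0.1137 0.026 ]
12 clamp_near_left_grip 0.63 [228.1 233. ] [0.4602 0.162  0.074 ]
12 clamp_near_right_grip 0.52 [215.9 280.1] [0.4915 0.0382 0.074 ]
12 clamp_near_right_grip 0.2 [176.  220.8] [0.5988 0.1951 0.074 ]
12 clamp_far_left_grip 0.76 [178.3 220.2] [0.5926 0.1966 0.074 ]
12 clamp_far_right_grip 0.55 [166.4 268.1] [0.6234 0.0694 0.074 ]
go [-0.1485, -0.0328, 0.2009] [-0.0, 0.0, -0.002] q7 0.35 t 11.35
```

View pics/w5.png

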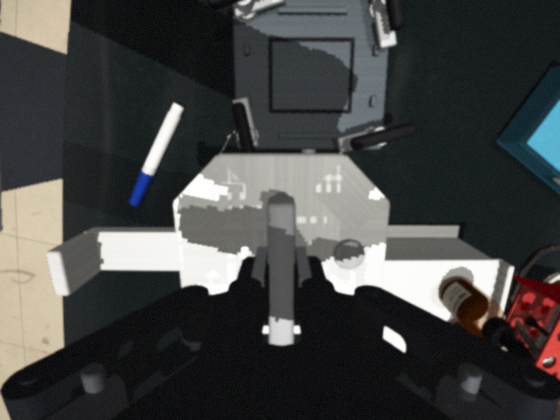

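```bash
cat > m.py <<'E'
from h import *
p=shot('wrist'); g=cv2.cvtColor(p['color'],cv2.COLOR_RGB2GRAY)
c0=np.array([[270,40],[353,38],[352,112],[269,111]],np.float32).reshape(-1,1,2)
c=cv2.cornerSubPix(g,c0.copy(),(4,4),(-1,-1),(3,30,.01)).reshape(-1,2); print(c.tolist())
def ana(p,c):
    X=np.array([onz(p,(b,a),.026)[:2] for a,b in c]); m=X.mean(0)
    e=[X[1]-X[0],X[2]-X[3]]; f=[X[0]-X[3],X[1]-X[2]]
    print("centre",np.round(m,4),"yaw x",[round(np.arctan2(v[1],v[0]),3) for v in e],"yaw y",[round(np.arctan2(-v[0],v[1]),3) for v in f],"len",[round(np.linalg.norm(v),4) for v in e+f])
ana(p,c); ana(p,c0.reshape(-1,2))
s=r.read_state(); R=np.array(s['tcp_rot'])
for col in (240,280,320):
    k=[i for i in range(140,170) if int(g[i+1,col])-int(g[i-1,col])>40]
    if k: print(col,k, np.round(R.T@(onz(p,(np.mean(k),col),s['tcp_pos'][2]-.0154)-s['tcp_pos']),4))
t=shot('top'); g2=cv2.cvtColor(t['color'],cv2.COLOR_RGB2GRAY)
c1=np.array([[275,166],[332,154],[346,222],[289,235]],np.float32)/2.2+110
c=cv2.cornerSubPix(g2,c1.reshape(-1,1,2).copy(),(2,2),(-1,-1),(3,30,.01)).reshape(-1,2)
ana(t,c[[0,1,2,3]]); ana(t,c1)
w=cv2.resize(p['color'][0:165,220:420,::-1],None,fx=3.5,fy=3.5,interpolation=cv2.INTER_CUBIC); cv2.imwrite('pics/w5c.png',w)
E
python3 m.py
```

```text
[[270.0, 40.0], [351.8066711425781, 35.569271087646484], [348.8410339355469, 110.3935775756836], [267.0104675292969, 110.45769500732422]]
centre [0.544  0.1189] yaw x [np.float64(0.253), np.float64(0.201)] yaw y [np.float64(0.143), np.float64(0.203)] len [np.float64(0.0854), np.float64(0.0895), np.float64(0.0709), np.float64(0.0752)]
centre [0.546  0.1181] yaw x [np.float64(0.225), np.float64(0.189)] yaw y [np.float64(0.174), np.float64(0.232)] len [np.float64(0.0867), np.float64(0.0909), np.float64(0.0714), np.float64(0.0746)]
240 [152, 153, 154, 155] [ 0.056  -0.0215  0.0154]
280 [152, 153, 154, 155] [ 0.056  -0.0007  0.0154]
320 [152, 153, 154, 155] [0.056  0.0202 0.0154]
centre [0.5466 0.119 ] yaw x [np.float64(-1.363), np.float64(-1.397)] yaw y [np.float64(-1.383), np.float64(-1.356)] len [np.float64(0.074), np.float64(0.0763), np.float64(0.0861), np.float64(0.0887)]
centre [0.5444 0.1183] yaw x [np.float64(-1.37), np.float64(-1.353)] yaw y [np.float64(-1.368), np.float64(-1.371)] len [np.float64(0.0727), np.float64(0.0725), np.float64(0.0883), np.float64(0.087)]
```

View pics/w5c.png

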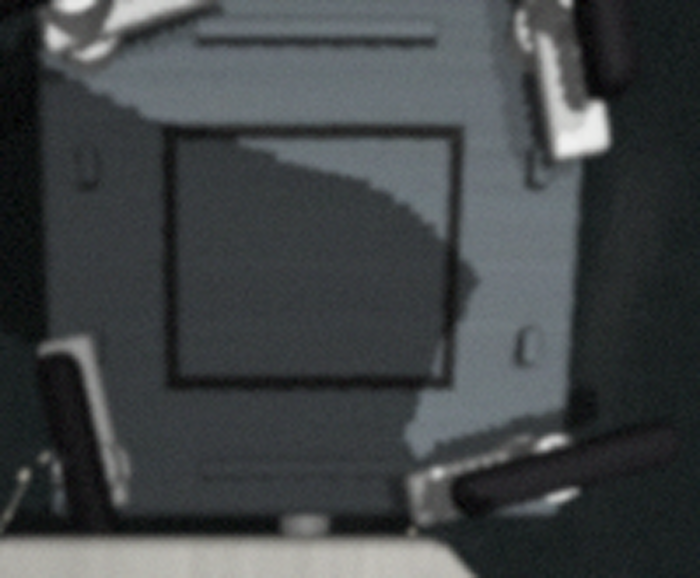

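```bash
python3 - <<'E' 2>/dev/null
import re
src=open('m.py').read().split("p=shot")[0]
from h import *
p=shot('wrist'); 
X=np.array([onz(p,(b,a),.026)[:2] for a,b in [(268,37.4),(350.6,37.4),(347.7,108.6),(269.7,109.1)]]); print(X.mean(0))
for a,b in ((0,1),(3,2),(3,0),(2,1)): v=X[b]-X[a]; print(np.arctan2(v[1],v[0]),np.linalg.norm(v))
u=np.array([np.cos(.203),np.sin(.203)]); n=np.array([-u[1],u[0]])
c=np.array([.5455,.1183])-.001*n; print(c)
go(c[0],c[1],.12,.203)
E
```

```text
[0.54342519 0.11993435]
0.20299276386625706 0.08614797445307851
0.206796831507464 0.08521430835257095
1.7849472225976568 0.07189507756415847
1.7719434714437219 0.07156656367929447
[0.54570161 0.11732053]
go [0.1253, 0.0315, 0.1049] [-0.0, 0.0, -0.005] q7 0.35 t 11.5
```

```bash
python3 -m pendant '[[[0.03,0.01,0],[0,0,-0.005]],[[0.07,0.02,0],[0,0,-0.005]],[[0.105,0.03,0.02],[0,0,-0.005]],[[0.126,0.031,0.06],[0,0,-0.005]],[[0.126,0.031,0.1],[0,0,-0.005]],[[0.126,0.031,0.11],[0,0,-0.005]],[[0.126,0.031,0.11],[0,0,-0.005]],[[0.126,0.031,0.11],[0,0,-0.005]]]'
python3 - <<'E'
from h import *
p=shot('wrist');save(p,'w6.png');s=r.read_state()
go(.5449,.1175,.0624,.203)
# overlay expected cell guide rectangle/ outline for check
u=np.array([np.cos(.203),np.sin(.203),0]); n=np.array([-u[1],u[0],0])
im=p['color'][:,:,::-1].copy()
for (a,b,z,c,col) in ((.082,.077,.026,(.5447,.1185,0),(0,255,0)),(.06,.055,s['tcp_pos'][2]-.0154,tuple(s['tcp_pos'][:2]+.001*n[:2])+(0,),(0,0,255))):
    q=proj(p,[np.array(c)+i*u*a+j*n*b+[0,0,z] for i,j in ((1,1),(1,-1),(-1,-1),(-1,1))]); cv2.polylines(im,[q.astype(int).reshape(-1,1,2)],True,col,1)
cv2.imwrite('pics/w6.png',im)
E
```

```text
time: 12.3
tcp_pos: [0.547, 0.1167, 0.1167]
tcp_rot: [[-0.199, 0.98, 0.003], [0.98, 0.199, 0.0], [-0.001, 0.003, -1.0]]
wrist_force: [0.8, -0.4, -5.0]
opening: 0.0106
go [0.0011, -0.0028, 0.055] [0.005, -0.0, -0.002] q7 0.25 t 12.35
```

View pics/w6.png

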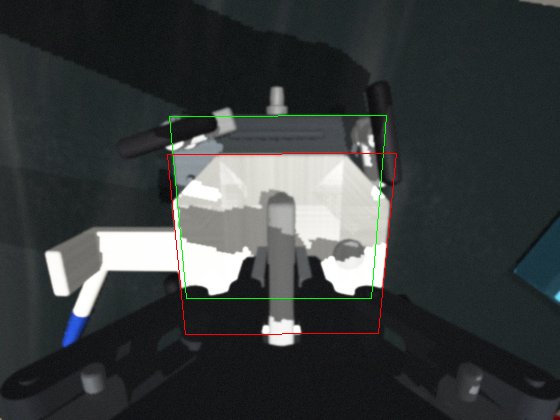

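```bash
python3 -m pendant '[[[0.001,-0.003,0],[0,0,0]],[[0.001,-0.003,0.02],[0,0,0]],[[0.001,-0.003,0.04],[0,0,0]],[[0.001,-0.003,0.053],[0,0,0]],[[0.001,-0.003,0.053],[0,0,0]],[[0.001,-0.003,0.053],[0,0,0]]]'
python3 - <<'E'
from h import *
go(.5449,.1175,.0514,.203)
E
```

```text
time: 12.95
tcp_pos: [0.5426, 0.1182, 0.0627]
tcp_rot: [[-0.201, 0.98, 0.001], [0.98, 0.201, 0.0], [0.0, 0.001, -1.0]]
wrist_force: [0.3, -0.7, -5.2]
opening: 0.01
go [-0.0012, 0.0021, 0.0113] [0.001, -0.0, -0.0] q7 0.3 t 12.95
```

```bash
python3 -m pendant '[[[-0.0005,0.0015,0.003],[0,0,0]],[[-0.0005,0.0015,0.006],[0,0,0]],[[-0.0005,0.0015,0.009],[0,0,0]],[[-0.0005,0.0015,0.011],[0,0,0]],[[-0.0005,0.0015,0.0115],[0,0,0]],[[-0.0005,0.0015,0.0115],[0,0,0]],[[-0.0005,0.0015,0.0115],[0,0,0]]]'
python3 - <<'E'
from h import *
for i in range(3): go(.5449,.1175,.0514,.203); r.read_camera('scene')
print(r.read_state()['wrist_force'])
E
```

```text
time: 13.65
tcp_pos: [0.5436, 0.1182, 0.0514]
tcp_rot: [[-0.201, 0.979, -0.001], [0.979, 0.201, 0.001], [0.001, -0.0, -1.0]]
wrist_force: [-3.4, -0.9, 6.2]
opening: 0.0105
go [-0.0009, 0.0011, 0.0] [-0.0, -0.001, -0.0] q7 0.32 t 13.65
go [-0.0009, 0.0011, 0.0001] [-0.0, -0.001, -0.0] q7 0.32 t 13.7
go [-0.001, 0.0011, 0.0001] [-0.0, -0.001, -0.0] q7 0.32 t 13.75
[-3.66642433 -0.39736632  4.96557513]
```

```bash
python3 -m pendant '[[[0,0,0],[0,0,0]],[[0,0,0],[0,0,0]],[[0,0,0],[0,0,0]],[[0,0,0],[0,0,0]],[[0,0,0],[0,0,0]],[[0,0,-0.04],[0,0,0]],[[0,0,-0.09],[0,0,0]],[[-0.02,0,-0.14],[0,0,0]],[[-0.04,0,-0.18],[0,0,0]],[[-0.04,0,-0.18],[0,0,0]],[[-0.04,0,-0.18],[0,0,0]]]' -1
python3 - <<'E'
from h import *
p=shot('wrist');save(p,'w7.png');find(p,['cell_seat','cover_lip','cover_handle']+[n for n in Z if 'grip' in n])
p=shot('top');save(p,'t7.png');find(p,[n for n in Z if 'grip' in n])
E
```

```text
time: 14.9
tcp_pos: [0.5525, 0.0784, 0.2317]
tcp_rot: [[-0.2, 0.98, 0.003], [0.98, 0.2, 0.002], [0.001, 0.003, -1.0]]
wrist_force: [-0.9, 0.9, -0.9]
opening: 0.0852
20 cover_lip 0.66 [155.9 177.3] [0.4282 0.096  0.03  ]
20 clamp_near_left_grip 0.73 [ 90.9 207.2] [0.463  0.1684 0.074 ]
20 clamp_near_left_grip 0.19 [219.8 140.9] [0.4116 0.028  0.074 ]
20 clamp_near_right_grip 0.7 [217.6 214.5] [0.4882 0.046  0.074 ]
20 clamp_far_left_grip 0.59 [ 93.1 348.3] [0.5948 0.1932 0.074 ]
20 clamp_far_right_grip 0.69 [214.4 340.5] [0.6169 0.0756 0.074 ]
21 clamp_near_right_grip 0.52 [216.3 280. ] [0.4905 0.0385 0.074 ]
21 clamp_far_left_grip 0.53 [175.6 220.2] [0.5999 0.1967 0.074 ]
```

View pics/w7.png

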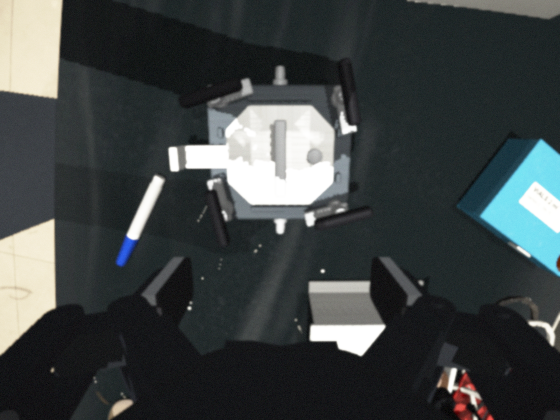

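```bash
cat >> h.py <<'E'
CL=dict(NL=(.4664,.1666,2.119),FR=(.6206,.0718,2.119),NR=(.4914,.0452,.4857),FL=(.5956,.1932,.4857))
def clamp(n,a,z):
    x,y,b=CL[n]; s=r.read_state(); R=np.array(s["tcp_rot"]); c=np.arctan2(R[1,1],R[0,1]); t=b-a
    e=(t-c+np.pi)%(2*np.pi)-np.pi
    d=R.T@(np.array([x,y,z])-s["tcp_pos"])
    print(n,"shift",np.round(d,4).tolist(),"rz",round(-e,3),"ang now",round(b-c,3),"q7",round(s["q"][6],2),"t",s["time"],"F",np.round(s["wrist_force"],1),"open",round(s["opening"],4))
E
python3 -c "
from h import *
clamp('NL',.05,.13)"
```

```text
NL shift [0.1031, -0.0657, 0.1003] rz -1.866 ang now 1.916 q7 0.21 t 15.55 F [0.3 0.3 0. ] open 0.0854
```

```bash
python3 -m pendant '[[[0.03,-0.02,0.02],[0,0,-0.16]],[[0.06,-0.04,0.04],[0,0,-0.31]],[[0.09,-0.06,0.06],[0,0,-0.46]],[[0.103,-0.066,0.08],[0,0,-0.61]],[[0.103,-0.066,0.09],[0,0,-0.76]],[[0.103,-0.066,0.1],[0,0,-0.91]],[[0.103,-0.066,0.1],[0,0,-1.06]],[[0.103,-0.066,0.1],[0,0,-1.21]],[[0.103,-0.066,0.1],[0,0,-1.36]],[[0.103,-0.066,0.1],[0,0,-1.51]],[[0.103,-0.066,0.1],[0,0,-1.66]],[[0.103,-0.066,0.1],[0,0,-1.81]]]' 0 80 && python3 -m pendant '[[[0,0,0],[0,0,-0.056]],[[0,0,0],[0,0,-0.056]]]'
python3 -c "
from h import *
p=shot('wrist'); find(p,['clamp_near_left_grip']); save(p,'w8.png')
clamp('NL',.05,.055)"
```

```text
time: 16.75
tcp_pos: [0.4664, 0.1665, 0.1305]
tcp_rot: [[-0.906, -0.424, 0.0], [-0.424, 0.906, 0.0], [-0.0, -0.0, -1.0]]
wrist_force: [-0.2, 0.3, 0.3]
opening: 0.0426
time: 16.95
tcp_pos: [0.4664, 0.1665, 0.1305]
tcp_rot: [[-0.883, -0.469, 0.0], [-0.469, 0.883, 0.0], [-0.0, 0.0, -1.0]]
wrist_force: [-0.4, -0.5, 0.8]
opening: 0.0427
22 clamp_near_left_grip 0.84 [227.8 278.5] [0.4658 0.1652 0.074 ]
NL shift [-0.0001, 0.0001, 0.0755] rz -0.012 ang now 0.062 q7 1.77 t 17.05 F [ 0.4  0.4 -0.3] open 0.0428
```

View pics/w8.png

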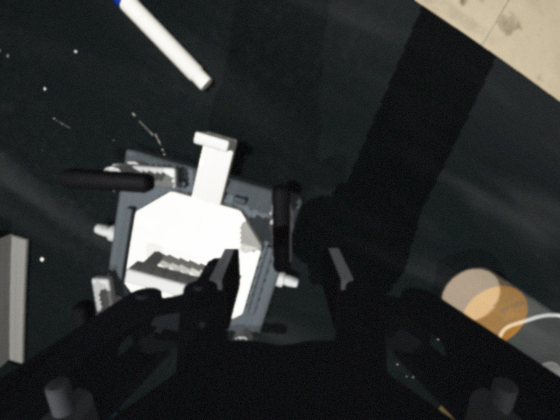

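```bash
python3 -m pendant '[[[0,0,0.04],[0,0,0]],[[0,0,0.07],[0,0,0]],[[0,0,0.0755],[0,0,0]],[[0,0,0.0755],[0,0,0]]]' && python3 -m pendant '[[[0,0,0],[0,0,0]],[[0,0,0],[0,0,0]],[[0,0,0],[0,0,0]],[[0,0,0],[0,0,0]],[[0,0,0],[0,0,0]]]' 1 80
python3 -c "
from h import *
clamp('NL',.55,.053)"
```

```text
time: 17.45
tcp_pos: [0.4653, 0.166, 0.0542]
tcp_rot: [[-0.883, -0.469, -0.002], [-0.469, 0.883, -0.002], [0.003, -0.001, -1.0]]
wrist_force: [0.2, -0.2, 0.2]
opening: 0.0428
time: 17.95
tcp_pos: [0.4678, 0.167, 0.0566]
tcp_rot: [[-0.883, -0.469, 0.003], [-0.469, 0.883, 0.002], [-0.003, 0.0, -1.0]]
wrist_force: [-0.5, -0.6, 6.9]
opening: 0.0138
NL shift [0.0014, 0.0003, 0.0036] rz 0.49 ang now 0.06 q7 1.85 t 17.95 F [-0.5 -0.6  6.9] open 0.0138
```

```bash
python3 -m pendant '[[[0,0,0],[0,0,0.08]],[[0,0,0.0005],[0,0,0.2]],[[0,0,0.001],[0,0,0.32]],[[0,0,0.0015],[0,0,0.43]],[[0,0,0.002],[0,0,0.5]],[[0,0,0.002],[0,0,0.5]],[[0,0,0.002],[0,0,0.5]]]'
python3 -c "
from h import *
clamp('NL',.55,.053); print(r.read_state()['torque'])"
```

```text
time: 18.65
tcp_pos: [0.468, 0.1663, 0.0546]
tcp_rot: [[-1.0, 0.013, 0.003], [0.013, 1.0, 0.001], [-0.003, 0.001, -1.0]]
wrist_force: [-0.0, -2.3, 8.0]
opening: 0.0141
NL shift [0.0016, 0.0003, 0.0016] rz -0.011 ang now 0.561 q7 1.42 t 18.65 F [-0.  -2.3  8. ] open 0.0141
[-0.46395838  0.09354954 -0.0320216 ]
```

```bash
python3 -m pendant '[[[0,0,0],[0,0,0]],[[0,0,0],[0,0,0]],[[0,0,0],[0,0,0]],[[0,0,-0.04],[0,0,0]],[[0,0,-0.08],[0,0,0]],[[0,0,-0.08],[0,0,0]]]' 0
python3 -c "
from h import *
p=shot('wrist'); save(p,'w9.png')
clamp('FR',.05,.13)"
```

```text
time: 19.25
tcp_pos: [0.4702, 0.1682, 0.1376]
tcp_rot: [[-1.0, 0.012, 0.009], [0.012, 1.0, 0.006], [-0.009, 0.006, -1.0]]
wrist_force: [1.3, 0.4, 0.6]
opening: 0.0429
FR shift [-0.1533, -0.0943, 0.0058] rz -0.51 ang now 0.56 q7 1.31 t 19.3 F [-0.4  0.8 -0.2] open 0.0426
```

View pics/w9.png

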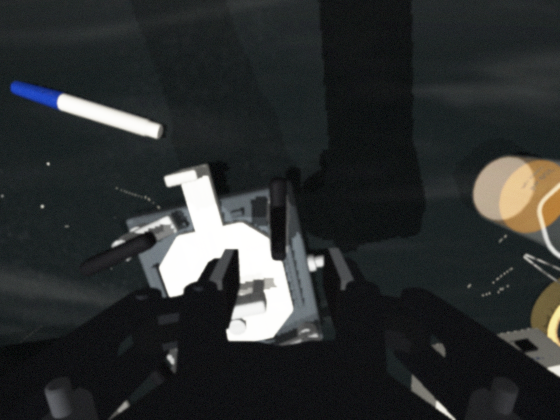

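```bash
python3 -m pendant '[[[-0.04,-0.025,0],[0,0,-0.13]],[[-0.08,-0.05,0],[0,0,-0.26]],[[-0.12,-0.075,0],[0,0,-0.39]],[[-0.15,-0.092,0],[0,0,-0.51]],[[-0.153,-0.094,0.005],[0,0,-0.51]],[[-0.153,-0.094,0.005],[0,0,-0.51]],[[-0.153,-0.094,0.005],[0,0,-0.51]]]'
python3 -c "
from h import *
p=shot('wrist'); find(p,['clamp_far_right_grip'])
clamp('FR',.05,.055)"
```

```text
time: 20.0
tcp_pos: [0.6157, 0.0719, 0.126]
tcp_rot: [[-0.878, -0.478, -0.005], [-0.478, 0.878, 0.0], [0.004, 0.002, -1.0]]
wrist_force: [0.1, 1.0, 0.0]
opening: 0.0426
24 clamp_far_right_grip 0.97 [236.2 275.6] [0.6199 0.0712 0.074 ]
24 clamp_far_right_grip 0.41 [283.2 440.1] [0.5947 0.1949 0.074 ]
FR shift [-0.0036, -0.003, 0.0719] rz 0.002 ang now 0.048 q7 2.13 t 20.1 F [ 0.4  0.1 -0.4] open 0.0427
```

```bash
python3 -m pendant '[[[-0.0035,-0.002,0.03],[0,0,0]],[[-0.0035,-0.002,0.06],[0,0,0]],[[-0.0035,-0.002,0.0715],[0,0,0]],[[-0.0035,-0.002,0.0715],[0,0,0]]]' && python3 -m pendant '[[[0,0,0],[0,0,0]],[[0,0,0],[0,0,0]],[[0,0,0],[0,0,0]],[[0,0,0],[0,0,0]],[[0,0,0],[0,0,0]]]' 1 80
python3 -c "
from h import *
clamp('FR',.55,.053)"
```

```text
time: 20.5
tcp_pos: [0.6193, 0.0717, 0.0543]
tcp_rot: [[-0.878, -0.479, -0.005], [-0.479, 0.878, -0.0], [0.005, 0.002, -1.0]]
wrist_force: [0.2, 0.6, 0.8]
opening: 0.0429
time: 21.0
tcp_pos: [0.6226, 0.072, 0.0583]
tcp_rot: [[-0.878, -0.478, 0.001], [-0.478, 0.878, 0.002], [-0.002, 0.002, -1.0]]
wrist_force: [-2.8, 1.7, 6.7]
opening: 0.0136
FR shift [0.0019, 0.0008, 0.0053] rz 0.501 ang now 0.049 q7 2.18 t 21.0 F [-2.8  1.7  6.7] open 0.0136
```

```bash
python3 -m pendant '[[[0,0,0],[0,0,0.08]],[[0,0,0],[0,0,0.2]],[[0,0,0.0005],[0,0,0.32]],[[0,0,0.001],[0,0,0.43]],[[0,0,0.001],[0,0,0.5]],[[0,0,0.001],[0,0,0.5]],[[0,0,0.001],[0,0,0.5]]]' && python3 -m pendant '[[[0,0,0],[0,0,0]],[[0,0,0],[0,0,0]],[[0,0,0],[0,0,0]],[[0,0,-0.04],[0,0,0]],[[0,0,-0.08],[0,0,0]],[[0,0,-0.08],[0,0,0]]]' 0
python3 -c "
from h import *
clamp('NR',.05,.13)"
```

```text
time: 21.7
tcp_pos: [0.6228, 0.071, 0.0564]
tcp_rot: [[-1.0, 0.0, 0.002], [0.0, 1.0, 0.001], [-0.002, 0.001, -1.0]]
wrist_force: [-0.5, 0.3, 4.7]
opening: 0.0134
time: 22.3
tcp_pos: [0.6271, 0.0697, 0.1415]
tcp_rot: [[-1.0, 0.003, 0.012], [0.003, 1.0, 0.001], [-0.012, 0.001, -1.0]]
wrist_force: [1.1, -0.1, 0.4]
opening: 0.0425
NR shift [0.1358, -0.0249, 0.0098] rz 1.132 ang now -1.082 q7 1.69 t 22.3 F [ 1.1 -0.1  0.4] open 0.0425
```

```bash
python3 -m pendant '[[[0.02,-0.004,0],[0,0,0.14]],[[0.05,-0.008,0],[0,0,0.28]],[[0.08,-0.012,0],[0,0,0.42]],[[0.11,-0.018,0],[0,0,0.56]],[[0.13,-0.022,0],[0,0,0.7]],[[0.136,-0.025,0],[0,0,0.84]],[[0.136,-0.025,0.005],[0,0,0.98]],[[0.136,-0.025,0.01],[0,0,1.12]],[[0.136,-0.025,0.01],[0,0,1.132]],[[0.136,-0.025,0.01],[0,0,1.132]]]'
python3 -c "
from h import *
p=shot('wrist'); find(p,['clamp_near_right_grip'])
clamp('NR',.05,.056)"
```

```text
time: 23.3
tcp_pos: [0.4858, 0.0455, 0.1251]
tcp_rot: [[-0.425, 0.905, -0.0], [0.905, 0.425, -0.001], [-0.001, -0.001, -1.0]]
wrist_force: [-0.4, -0.0, 0.9]
opening: 0.0429
25 clamp_near_right_grip 0.92 [239.3 288.5] [0.4924 0.0438 0.074 ]
NR shift [-0.0026, 0.0045, 0.0695] rz 0.003 ang now 0.047 q7 0.63 t 23.4 F [ 0.1  0.5 -0.2] open 0.0429
```

```bash
python3 -m pendant '[[[-0.003,0.005,0.03],[0,0,0]],[[-0.003,0.005,0.06],[0,0,0]],[[-0.003,0.005,0.0695],[0,0,0]],[[-0.003,0.005,0.0695],[0,0,0]]]' && python3 -m pendant '[[[0,0,0],[0,0,0]],[[0,0,0],[0,0,0]],[[0,0,0],[0,0,0]],[[0,0,0],[0,0,0]],[[0,0,0],[0,0,0]]]' 1 80
python3 -c "
from h import *
clamp('NR',.55,.055)"
```

```text
time: 23.8
tcp_pos: [0.4905, 0.0447, 0.0549]
tcp_rot: [[-0.424, 0.906, -0.003], [0.906, 0.424, -0.001], [0.0, -0.003, -1.0]]
wrist_force: [-0.2, -0.3, 0.5]
opening: 0.0429
time: 24.3
tcp_pos: [0.4915, 0.0446, 0.0574]
tcp_rot: [[-0.423, 0.906, -0.001], [0.906, 0.423, 0.001], [0.001, -0.0, -1.0]]
wrist_force: [-3.4, -1.6, 6.1]
opening: 0.0138
NR shift [0.0006, 0.0002, 0.0024] rz 0.501 ang now 0.049 q7 0.75 t 24.3 F [-3.4 -1.6  6.1] open 0.0138
```

```bash
python3 -m pendant '[[[0,0,0],[0,0,0.08]],[[0,0,0],[0,0,0.2]],[[0,0,0.0005],[0,0,0.32]],[[0,0,0.001],[0,0,0.43]],[[0,0,0.001],[0,0,0.5]],[[0,0,0.001],[0,0,0.5]],[[0,0,0.001],[0,0,0.5]]]' && python3 -m pendant '[[[0,0,0],[0,0,0]],[[0,0,0],[0,0,0]],[[0,0,0],[0,0,0]],[[0,0,-0.04],[0,0,0]],[[0,0,-0.08],[0,0,0]],[[0,0,-0.08],[0,0,0]]]' 0
python3 -c "
from h import *
clamp('FL',.05,.13)"
```

```text
time: 25.0
tcp_pos: [0.4914, 0.0445, 0.0556]
tcp_rot: [[0.062, 0.998, -0.0], [0.998, -0.062, -0.0], [-0.0, -0.0, -1.0]]
wrist_force: [-3.3, -2.3, 3.7]
opening: 0.0139
time: 25.6
tcp_pos: [0.4966, 0.0459, 0.1395]
tcp_rot: [[0.062, 0.998, 0.01], [0.998, -0.062, 0.003], [0.003, 0.01, -1.0]]
wrist_force: [0.7, 0.6, 0.3]
opening: 0.0431
FL shift [0.1532, 0.0895, 0.0109] rz -0.498 ang now 0.548 q7 0.22 t 25.6 F [0.7 0.6 0.3] open 0.0431
```

```bash
python3 -m pendant '[[[0.03,0.02,0],[0,0,-0.13]],[[0.07,0.04,0],[0,0,-0.26]],[[0.11,0.065,0],[0,0,-0.39]],[[0.145,0.085,0],[0,0,-0.498]],[[0.153,0.0895,0.01],[0,0,-0.498]],[[0.153,0.0895,0.01],[0,0,-0.498]],[[0.153,0.0895,0.01],[0,0,-0.498]]]'
python3 -c "
from h import *
p=shot('wrist'); find(p,['clamp_far_left_grip'])
clamp('FL',.05,.056)"
```

```text
time: 26.3
tcp_pos: [0.5897, 0.1906, 0.124]
tcp_rot: [[-0.42, 0.908, -0.002], [0.908, 0.42, -0.002], [-0.001, -0.003, -1.0]]
wrist_force: [-0.1, -0.6, 0.9]
opening: 0.043
26 clamp_far_left_grip 0.77 [231.7 288.6] [0.5936 0.1941 0.074 ]
FL shift [0.0009, 0.0066, 0.0688] rz -0.004 ang now 0.054 q7 0.49 t 26.4 F [ 0.6 -0.   0.6] open 0.0427
```

```bash
python3 -m pendant '[[[0,0.006,0.03],[0,0,0]],[[0,0.006,0.06],[0,0,0]],[[0,0.006,0.069],[0,0,0]],[[0,0.006,0.069],[0,0,0]]]' && python3 -m pendant '[[[0,0,0],[0,0,0]],[[0,0,0],[0,0,0]],[[0,0,0],[0,0,0]],[[0,0,0],[0,0,0]],[[0,0,0],[0,0,0]]]' 1 80
python3 -c "
from h import *
clamp('FL',.55,.055)"
```

```text
time: 26.8
tcp_pos: [0.5945, 0.1932, 0.0548]
tcp_rot: [[-0.42, 0.908, -0.003], [0.908, 0.42, -0.002], [-0.0, -0.004, -1.0]]
wrist_force: [-0.6, -0.6, -0.4]
opening: 0.0425
time: 27.3
tcp_pos: [0.5955, 0.1935, 0.0579]
tcp_rot: [[-0.421, 0.907, -0.002], [0.907, 0.421, -0.0], [0.001, -0.002, -1.0]]
wrist_force: [-4.5, -2.2, 5.9]
opening: 0.0139
FL shift [-0.0003, -0.0001, 0.0029] rz 0.499 ang now 0.051 q7 0.54 t 27.3 F [-4.5 -2.2  5.9] open 0.0139
```

```bash
python3 -m pendant '[[[0,0,0],[0,0,0.08]],[[0,0,0],[0,0,0.2]],[[0,0,0.0005],[0,0,0.32]],[[0,0,0.001],[0,0,0.43]],[[0,0,0.001],[0,0,0.5]],[[0,0,0.001],[0,0,0.5]],[[0,0,0.001],[0,0,0.5]]]' && python3 -m pendant '[[[0,0,0],[0,0,0]],[[0,0,0],[0,0,0]],[[0,0,0],[0,0,0]],[[0,0,-0.04],[0,0,0]],[[0,0,-0.08],[0,0,0]],[[0,0,-0.08],[0,0,0]]]' 0
python3 -c "
from h import *
p=shot('wrist'); save(p,'w10.png')
clamp('NL',.55,.13)"
```

```text
time: 28.0
tcp_pos: [0.596, 0.1937, 0.056]
tcp_rot: [[0.064, 0.998, -0.001], [0.998, -0.064, -0.001], [-0.001, -0.001, -1.0]]
wrist_force: [-4.1, -2.4, 5.4]
opening: 0.0141
time: 28.6
tcp_pos: [0.6014, 0.1957, 0.1411]
tcp_rot: [[0.064, 0.998, 0.012], [0.998, -0.064, 0.004], [0.005, 0.012, -1.0]]
wrist_force: [0.4, -1.2, 1.2]
opening: 0.0431
NL shift [-0.0377, -0.1309, 0.0074] rz -1.633 ang now 2.183 q7 0.06 t 28.65 F [-1.   0.4 -0.3] open 0.0427
```

```bash
python3 -m pendant '[[[-0.01,-0.03,0],[0,0,-0.15]],[[-0.02,-0.06,0],[0,0,-0.3]],[[-0.03,-0.09,0],[0,0,-0.45]],[[-0.038,-0.12,0],[0,0,-0.6]],[[-0.038,-0.131,0],[0,0,-0.75]],[[-0.038,-0.131,0],[0,0,-0.9]],[[-0.038,-0.131,0],[0,0,-1.05]],[[-0.038,-0.131,0],[0,0,-1.2]],[[-0.038,-0.131,0],[0,0,-1.35]],[[-0.038,-0.131,0],[0,0,-1.5]],[[-0.038,-0.131,0.007],[0,0,-1.633]],[[-0.038,-0.131,0.007],[0,0,-1.633]]]'
python3 -c "
from h import *
clamp('NL',.55,.054)"
```

```text
time: 29.85
tcp_pos: [0.4617, 0.1655, 0.1267]
tcp_rot: [[-1.0, 0.002, -0.002], [0.002, 1.0, -0.001], [0.002, -0.001, -1.0]]
wrist_force: [-0.9, -0.2, -0.3]
opening: 0.0426
NL shift [-0.0048, 0.0012, 0.0726] rz -0.001 ang now 0.551 q7 1.39 t 29.85 F [-0.9 -0.2 -0.3] open 0.0426
```

```bash
python3 -m pendant '[[[-0.0055,0.001,0.03],[0,0,0]],[[-0.0055,0.001,0.06],[0,0,0]],[[-0.0055,0.001,0.072],[0,0,0]],[[-0.0055,0.001,0.072],[0,0,0]]]' && python3 -m pendant '[[[0,0,0],[0,0,0]],[[0,0,0],[0,0,0]],[[0,0,0],[0,0,0]],[[0,0,0],[0,0,0]],[[0,0,0],[0,0,0]]]' 1 100 && python3 -m pendant '[[[0,0,0],[0,0,0.08]],[[0,0,0],[0,0,0.2]],[[0,0,0.0005],[0,0,0.32]],[[0,0,0.001],[0,0,0.44]],[[0,0,0.0015],[0,0,0.54]],[[0,0,0.0015],[0,0,0.58]],[[0,0,0.0015],[0,0,0.62]],[[0,0,0.0015],[0,0,0.62]],[[0,0,0.0015],[0,0,0.62]]]'
python3 -c "
from h import *
clamp('NL',1.1,.052); print(r.read_state()['torque'])"
```

```text
time: 30.25
tcp_pos: [0.4665, 0.1656, 0.0541]
tcp_rot: [[-1.0, 0.004, -0.004], [0.004, 1.0, -0.003], [0.004, -0.003, -1.0]]
wrist_force: [-0.3, 0.4, -0.2]
opening: 0.0429
time: 30.75
tcp_pos: [0.4696, 0.1663, 0.0573]
tcp_rot: [[-1.0, 0.004, 0.002], [0.004, 1.0, 0.001], [-0.002, 0.001, -1.0]]
wrist_force: [-0.8, -1.3, 6.6]
opening: 0.0124
time: 31.65
tcp_pos: [0.4689, 0.1647, 0.0554]
tcp_rot: [[-0.813, 0.582, 0.0], [0.582, 0.813, -0.002], [-0.001, -0.001, -1.0]]
wrist_force: [-1.1, -4.6, 7.1]
opening: 0.0127
NL shift [0.0031, 0.0001, 0.0034] rz -0.07 ang now 1.17 q7 1.0 t 31.65 F [-1.1 -4.6  7.1] open 0.0127
[-0.89825378  0.40618563  0.38863072]
```

```bash
python3 -m pendant '[[[0,0,0],[0,0,0.04]],[[0,0,0],[0,0,0.08]],[[0,0,0],[0,0,0.08]]]'
python3 -c "
from h import *
clamp('NL',1.1,.052); print(r.read_state()['torque'])"
python3 -m pendant '[[[0,0,0],[0,0,-0.06]],[[0,0,0],[0,0,-0.06]],[[0,0,0],[0,0,-0.06]],[[0,0,0],[0,0,-0.06]],[[0,0,-0.04],[0,0,-0.06]],[[0,0,-0.08],[0,0,-0.06]],[[0,0,-0.08],[0,0,-0.06]]]' 0
python3 -c "
from h import *
clamp('FR',.55,.13)"
```

```text
time: 31.95
tcp_pos: [0.4687, 0.1645, 0.0554]
tcp_rot: [[-0.766, 0.643, -0.0], [0.643, 0.766, -0.003], [-0.002, -0.002, -1.0]]
wrist_force: [-1.9, -4.4, 8.4]
opening: 0.0126
NL shift [0.0031, 0.0001, 0.0034] rz -0.146 ang now 1.246 q7 0.93 t 31.95 F [-1.9 -4.4  8.4] open 0.0126
[-1.04234578  0.40184266  0.99505118]
time: 32.65
tcp_pos: [0.4726, 0.1679, 0.1389]
tcp_rot: [[-0.8, 0.6, 0.008], [0.6, 0.8, 0.005], [-0.003, 0.009, -1.0]]
wrist_force: [0.2, 0.0, 0.4]
opening: 0.0431
FR shift [-0.176, 0.0118, 0.0096] rz -0.642 ang now 1.192 q7 0.85 t 32.65 F [0.2 0.  0.4] open 0.0431
```

```bash
python3 -m pendant '[[[-0.04,0.003,0],[0,0,-0.14]],[[-0.08,0.006,0],[0,0,-0.28]],[[-0.12,0.009,0],[0,0,-0.42]],[[-0.16,0.011,0],[0,0,-0.56]],[[-0.176,0.012,0],[0,0,-0.642]],[[-0.176,0.012,0.007],[0,0,-0.642]],[[-0.176,0.012,0.007],[0,0,-0.642]],[[-0.176,0.012,0.007],[0,0,-0.642]]]'
python3 -c "
from h import *
clamp('FR',.55,.054)"
```

```text
time: 33.45
tcp_pos: [0.6145, 0.0723, 0.126]
tcp_rot: [[-1.0, 0.0, -0.003], [0.0, 1.0, 0.001], [0.003, 0.001, -1.0]]
wrist_force: [-0.2, -0.2, 0.5]
opening: 0.0426
FR shift [-0.0063, -0.0006, 0.072] rz 0.002 ang now 0.548 q7 1.74 t 33.45 F [-0.2 -0.2  0.5] open 0.0426
```

```bash
python3 -m pendant '[[[-0.0065,-0.001,0.03],[0,0,0]],[[-0.0065,-0.001,0.06],[0,0,0]],[[-0.0065,-0.001,0.072],[0,0,0]],[[-0.0065,-0.001,0.072],[0,0,0]]]' && python3 -m pendant '[[[0,0,0],[0,0,0]],[[0,0,0],[0,0,0]],[[0,0,0],[0,0,0]],[[0,0,0],[0,0,0]],[[0,0,0],[0,0,0]]]' 1 100 && python3 -m pendant '[[[0,0,0],[0,0,0.08]],[[0,0,0],[0,0,0.2]],[[0,0,0.0005],[0,0,0.32]],[[0,0,0.001],[0,0,0.44]],[[0,0,0.0015],[0,0,0.54]],[[0,0,0.0015],[0,0,0.6]],[[0,0,0.0015],[0,0,0.65]],[[0,0,0.0015],[0,0,0.68]],[[0,0,0.0015],[0,0,0.68]],[[0,0,0.0015],[0,0,0.68]]]'
python3 -c "
from h import *
clamp('FR',1.1,.052); print(r.read_state()['torque'])"
```

```text
time: 33.85
tcp_pos: [0.6201, 0.071, 0.0531]
tcp_rot: [[-1.0, -0.001, -0.006], [-0.001, 1.0, -0.0], [0.006, -0.0, -1.0]]
wrist_force: [-0.0, 0.2, 0.3]
opening: 0.0426
time: 34.35
tcp_pos: [0.6241, 0.0709, 0.0573]
tcp_rot: [[-1.0, 0.0, 0.002], [0.0, 1.0, 0.003], [-0.002, 0.003, -1.0]]
wrist_force: [-1.3, 2.3, 7.4]
opening: 0.0126
time: 35.35
tcp_pos: [0.6235, 0.0688, 0.0555]
tcp_rot: [[-0.78, 0.626, 0.0], [0.626, 0.78, -0.002], [-0.001, -0.001, -1.0]]
wrist_force: [-2.7, -0.2, 6.1]
opening: 0.0125
FR shift [0.0041, 0.0005, 0.0035] rz -0.124 ang now 1.224 q7 1.22 t 35.35 F [-2.7 -0.2  6.1] open 0.0125
[-0.12415702  0.65001819  0.92025343]
```

```bash
python3 -m pendant '[[[0,0,0],[0,0,-0.06]],[[0,0,0],[0,0,-0.06]],[[0,0,0],[0,0,-0.06]],[[0,0,0],[0,0,-0.06]],[[0,0,-0.04],[0,0,-0.06]],[[0,0,-0.08],[0,0,-0.06]],[[0,0,-0.08],[0,0,-0.06]]]' 0
python3 -c "
from h import *
clamp('NR',.55,.13)"
```

```text
time: 36.05
tcp_pos: [0.6278, 0.0687, 0.1399]
tcp_rot: [[-0.813, 0.583, 0.011], [0.583, 0.813, 0.001], [-0.008, 0.007, -1.0]]
wrist_force: [0.8, -0.6, 1.5]
opening: 0.0428
NR shift [0.0972, -0.0986, 0.0083] rz 1.013 ang now -0.463 q7 1.21 t 36.05 F [ 0.8 -0.6  1.5] open 0.0428
```

```bash
python3 -m pendant '[[[0.02,-0.02,0],[0,0,0.14]],[[0.045,-0.045,0],[0,0,0.28]],[[0.07,-0.07,0],[0,0,0.42]],[[0.09,-0.09,0],[0,0,0.56]],[[0.095,-0.096,0],[0,0,0.7]],[[0.095,-0.096,0],[0,0,0.84]],[[0.095,-0.096,0.006],[0,0,0.98]],[[0.095,-0.096,0.006],[0,0,1.013]],[[0.095,-0.096,0.006],[0,0,1.013]]]'
python3 -c "
from h import *
clamp('NR',.55,.054)"
```

```text
time: 36.95
tcp_pos: [0.4897, 0.0465, 0.1276]
tcp_rot: [[0.061, 0.998, -0.001], [0.998, -0.061, -0.001], [-0.001, -0.001, -1.0]]
wrist_force: [-0.2, 0.4, 0.1]
opening: 0.0427
NR shift [-0.0011, 0.0018, 0.0736] rz 0.003 ang now 0.547 q7 0.35 t 36.95 F [-0.2  0.4  0.1] open 0.0427
```

```bash
python3 -m pendant '[[[-0.0015,0.002,0.03],[0,0,0]],[[-0.0015,0.002,0.06],[0,0,0]],[[-0.0015,0.002,0.0735],[0,0,0]],[[-0.0015,0.002,0.0735],[0,0,0]]]' && python3 -m pendant '[[[0,0,0],[0,0,0]],[[0,0,0],[0,0,0]],[[0,0,0],[0,0,0]],[[0,0,0],[0,0,0]],[[0,0,0],[0,0,0]]]' 1 100 && python3 -m pendant '[[[0,0,0],[0,0,0.08]],[[0,0,0],[0,0,0.2]],[[0,0,0.0005],[0,0,0.32]],[[0,0,0.001],[0,0,0.44]],[[0,0,0.0015],[0,0,0.54]],[[0,0,0.0015],[0,0,0.6]],[[0,0,0.0015],[0,0,0.65]],[[0,0,0.0015],[0,0,0.68]],[[0,0,0.0015],[0,0,0.68]],[[0,0,0.0015],[0,0,0.68]]]'
python3 -c "
from h import *
clamp('NR',1.1,.052); print(r.read_state()['torque'])"
python3 -m pendant '[[[0,0,0],[0,0,-0.06]],[[0,0,0],[0,0,-0.06]],[[0,0,0],[0,0,-0.06]],[[0,0,0],[0,0,-0.06]],[[0,0,-0.04],[0,0,-0.06]],[[0,0,-0.08],[0,0,-0.06]],[[0,0,-0.08],[0,0,-0.06]]]' 0
python3 -c "
from h import *
clamp('FL',.55,.13)"
```

```text
time: 37.35
tcp_pos: [0.4903, 0.0448, 0.0529]
tcp_rot: [[0.062, 0.998, -0.004], [0.998, -0.062, -0.001], [-0.001, -0.004, -1.0]]
wrist_force: [0.3, 0.0, -0.4]
opening: 0.0425
time: 37.85
tcp_pos: [0.4914, 0.045, 0.0557]
tcp_rot: [[0.062, 0.998, -0.001], [0.998, -0.062, 0.002], [0.001, -0.001, -1.0]]
wrist_force: [-4.0, 0.1, 5.8]
opening: 0.0126
time: 38.85
tcp_pos: [0.4915, 0.0448, 0.0539]
tcp_rot: [[0.673, 0.739, -0.001], [0.739, -0.673, -0.001], [-0.001, -0.0, -1.0]]
wrist_force: [-3.9, -2.1, 5.5]
opening: 0.0132
NR shift [0.0002, -0.0004, 0.0019] rz -0.124 ang now 1.224 q7 -0.12 t 38.85 F [-3.9 -2.1  5.5] open 0.0132
[-0.29848902  0.83686175  0.96021352]
time: 39.55
tcp_pos: [0.4959, 0.0448, 0.1373]
tcp_rot: [[0.632, 0.775, 0.009], [0.775, -0.632, 0.001], [0.006, 0.007, -1.0]]
wrist_force: [1.7, -0.9, -0.9]
opening: 0.0426
FL shift [0.178, -0.0165, 0.0083] rz -0.619 ang now 1.169 q7 -0.16 t 39.55 F [ 1.7 -0.9 -0.9] open 0.0426
```

```bash
python3 -m pendant '[[[0.04,-0.004,0],[0,0,-0.14]],[[0.08,-0.008,0],[0,0,-0.28]],[[0.12,-0.012,0],[0,0,-0.42]],[[0.16,-0.016,0],[0,0,-0.56]],[[0.18,-0.014,0],[0,0,-0.619]],[[0.18,-0.014,0.007],[0,0,-0.619]],[[0.18,-0.014,0.007],[0,0,-0.619]],[[0.18,-0.014,0.007],[0,0,-0.619]]]'
python3 -c "
from h import *
clamp('FL',.55,.054)"
```

```text
time: 40.35
tcp_pos: [0.5933, 0.1915, 0.125]
tcp_rot: [[0.067, 0.998, -0.002], [0.998, -0.067, -0.001], [-0.002, -0.002, -1.0]]
wrist_force: [0.1, -0.2, 0.0]
opening: 0.0427
FL shift [0.002, 0.0023, 0.071] rz -0.003 ang now 0.553 q7 0.13 t 40.35 F [ 0.1 -0.2  0. ] open 0.0427
```

```bash
python3 -m pendant '[[[0.002,0.0023,0.03],[0,0,0]],[[0.002,0.0023,0.06],[0,0,0]],[[0.002,0.0023,0.071],[0,0,0]],[[0.002,0.0023,0.071],[0,0,0]]]' && python3 -m pendant '[[[0,0,0],[0,0,0]],[[0,0,0],[0,0,0]],[[0,0,0],[0,0,0]],[[0,0,0],[0,0,0]],[[0,0,0],[0,0,0]]]' 1 100 && python3 -m pendant '[[[0,0,0],[0,0,0.08]],[[0,0,0],[0,0,0.2]],[[0,0,0.0005],[0,0,0.32]],[[0,0,0.001],[0,0,0.44]],[[0,0,0.0015],[0,0,0.54]],[[0,0,0.0015],[0,0,0.6]],[[0,0,0.0015],[0,0,0.65]],[[0,0,0.0015],[0,0,0.68]],[[0,0,0.0015],[0,0,0.68]],[[0,0,0.0015],[0,0,0.68]]]'
python3 -c "
from h import *
clamp('FL',1.1,.052); print(r.read_state()['torque'])"
python3 -m pendant '[[[0,0,0],[0,0,-0.06]],[[0,0,0],[0,0,-0.06]],[[0,0,0],[0,0,-0.06]],[[0,0,0],[0,0,-0.06]],[[0,0,-0.04],[0,0,-0.06]],[[0,0,-0.08],[0,0,-0.06]],[[0,0,-0.12],[0,0,-0.06]]]' 0
python3 -c "
from h import *
go(.5525,.0784,.26,.203)"
```

```text
time: 40.75
tcp_pos: [0.595, 0.1939, 0.0532]
tcp_rot: [[0.066, 0.998, -0.004], [0.998, -0.066, -0.002], [-0.002, -0.004, -1.0]]
wrist_force: [0.5, -0.3, 0.7]
opening: 0.0428
time: 41.25
tcp_pos: [0.5961, 0.195, 0.0569]
tcp_rot: [[0.064, 0.998, -0.002], [0.998, -0.064, 0.001], [0.001, -0.003, -1.0]]
wrist_force: [-4.6, -0.6, 5.2]
opening: 0.0124
time: 42.25
tcp_pos: [0.5975, 0.1945, 0.0549]
tcp_rot: [[0.676, 0.737, 0.001], [0.737, -0.676, -0.001], [-0.0, 0.001, -1.0]]
wrist_force: [-3.1, -3.5, 5.0]
opening: 0.0126
FL shift [-0.0023, -0.0005, 0.0029] rz -0.128 ang now 1.228 q7 -0.41 t 42.25 F [-3.1 -3.5  5. ] open 0.0126
[-0.62929724  0.61309571  0.80364281]
time: 42.95
tcp_pos: [0.5967, 0.1954, 0.1743]
tcp_rot: [[0.633, 0.774, -0.001], [0.774, -0.633, -0.0], [-0.001, -0.0, -1.0]]
wrist_force: [1.0, 0.3, 0.3]
opening: 0.0426
go [-0.1186, 0.0398, -0.0856] [-0.001, 0.0, -0.888] q7 -0.44 t 42.95
```

```bash
python3 -m pendant '[[[-0.02,0.01,-0.04],[0,0,-0.14]],[[-0.05,0.02,-0.08],[0,0,-0.28]],[[-0.08,0.03,-0.085],[0,0,-0.42]],[[-0.11,0.04,-0.085],[0,0,-0.56]],[[-0.118,0.04,-0.085],[0,0,-0.7]],[[-0.118,0.04,-0.085],[0,0,-0.84]],[[-0.118,0.04,-0.085],[0,0,-0.888]],[[-0.118,0.04,-0.085],[0,0,-0.888]]]'
python3 -c "
from h import *
p=shot('wrist'); t=shot('top'); a=p['color'][40:280,80:420]; b=t['color'][130:330,130:470]
im=np.vstack([cv2.resize(a,(560,395)),np.zeros((0,560,3),np.uint8)]); b=cv2.resize(b,(560,329))[:200+0]
cv2.imwrite('pics/fin.png',np.hstack([cv2.resize(a,(460,325)),cv2.resize(t['color'][130:330,130:470],(340,325))])[:,:,::-1])"
```

```text
time: 43.75
tcp_pos: [0.5533, 0.0785, 0.2585]
tcp_rot: [[-0.201, 0.98, 0.0], [0.98, 0.201, 0.002], [0.002, 0.0, -1.0]]
wrist_force: [-0.4, 0.3, 0.0]
opening: 0.0427
```

View pics/fin.png

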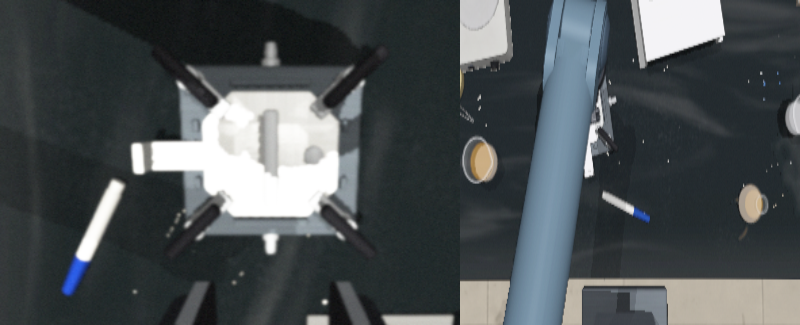

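```bash
python3 -c "
from cell import r
print(r.close_job())"
```

```text
the job is handed in; nothing more can be done
None
```

The test cell is closed and the job is handed in, at about 44 s on the robot clock against the 72 s limit.

- **Cover:** I drew it 120 mm out by the lip, set it flat on the bench and let go. I then took it by the bridge handle and set it between the guides with the lip at the near end. At release the tool height matched the seat to within about 0.1 mm.
- **Clamps, first pass:** I turned near left and far right, then near right and far left, to about 0.55. These half-way angles come from the tool's rotation with the bar gripped, not from a direct reading of the clamps. A picture confirmed it only for near left.
- **Clamps, second pass:** I took them home in the same order. On each one the turning torque reached 0.8 to 1.0 N m against the stop.

**Last checks:** the final wrist picture shows all four bars pointing at the cell's centre, with the cover flat between the guides. The flask, beaker and pen look unmoved in the top and wrist pictures. The robot was clear of everything. The highest wrist force in my readings was about 15 N, read only at the end of each move.

**Disagreements:**
- The cell positions from the different cameras differed by up to about 5 mm. I used an average, and the fit and grips worked.
- On each clamp the tool was pushed up 2 to 4 mm as the fingers closed, with about 5 to 7 N. I took this to be light finger contact and did not look into it further.

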